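# Lay out the decanting station in the wine cellar

## Robot

A 6-joint arm with a two-finger parallel gripper is mounted at the origin on the work surface. World frame = base frame: x ahead of the robot, y to its left, z up, the work surface at z = 0. Lengths are in m, angles in rad, forces in N, time in s.
With the tool pointing down it reaches from about 0.4 to 0.925 m from the base axis. Payload 3.4 kg.
Tool frame: the origin (TCP) lies midway between the tips of the shut fingers; the grasp point (between the pads) lies 19 mm behind it; y points along the fingers, x is the direction in which the jaws open and shut, and the axes are right-handed (so a half turn about y gives the same grasp; the last joint's range is limited). The gripper opens to 85 mm and grips with 20 to 120 N. Pads are 22 mm wide; open, the fingers measure 114 mm over their backs; the gripper's body (76 mm by 85 mm) begins 54 mm behind the grasp point. The pads swing forward as they close: fully open they stand 13 mm farther back than shut.
Start: joints at [-1.19, 0.307, 1.506, -0, 1.328, -0.073], TCP at [0.252, -0.517, 0.231] pointing down, gripper open.
Joint ranges: [-3.12, 3.12], [-1.05, 2.28], [0.14, 2.33], [-1.42, 4.57], [0.1, 2.73], [-2.68, 2.68]. Speed limits (rad/s): [2.57, 2.57, 3.14, 3.14, 3.14, 3.14].

## Interface

Orientations are given as a rotation vector (axis times angle).
In Python, from cell import manip, capture, outline_of gives the robot as it stands. Calls block until the motion is done:
- manip.move_ptp(position, orientation): joint-space move of the TCP to a pose.
- manip.move_l(position, rot=None, v=0.15): straight line of the TCP; rot=None keeps the orientation; v is the mean speed in m/s.
- manip.move_joints(angles): joint-space move.
- manip.ungrasp() and manip.close(): open the fingers fully, or close them until they stop; the grip force is fixed at half the most.
- manip.wait(seconds).
- manip.solve_ik(position, orientation): joint angles nearest the present ones, or None.
- manip.read_state(): the state.
- capture(name): name is "scene" or "top"; returns a dict with "color" (420x560x3 uint8, blue, green, red), "mtx" (3x3 intrinsics, pixels), "world_from_camera" (4x4, takes a point from camera to world coordinates). Camera axes: x right, y up, looking along -z (the intrinsics and any distortion apply to the point x, -y, -z); pixel columns grow to the right and rows downward; lengths in m; the calibration is good to about 2 mm. A picture is of the moment at which its call begins. There is no depth.
A pose or a line that the arm cannot do raises manip.MotionError and nothing moves.
- manip.job_done(): hands the job in, once; it reports no verdict.
Trained networks look in a picture, given as the dict that the camera call returned (one of the last four; its "shot" number tells which), for a name from the list of things; names that differ only in an ending like _2 or _b are one class to them, and where a whole thing is asked for, a point or a joint stands for the part that bears it (a point fixed in the world has none). Each returns a list of dicts, best first, with "score" (0 to 1); they miss things now and then, are a little off and sometimes report something else, mostly with a low value. They report only what shows in the picture. A call takes as long as a camera call.
- outline_of(picture, name): "region" (420x560 bool, what is visible of it) and "uv" ([column, row] in pixels, amid what is visible of it).
The state is a dict: "time": time; "qpos": joint angles; "dq": joint speeds; "joint_efforts": joint torques, N m; "ee_pos": TCP position; "eef_rot": TCP orientation; "ft_force": force on the tool from outside, world axes, zero at the start; "wrist_torque": the same for the moment, N m; "width": finger opening in m.
Only numpy, scipy, OpenCV 4.12 (cv2) and the standard library are available. Lean on these libraries where they do the work, as an engineer would, in place of code of your own. Each camera call takes 0.05 s, during which the arm holds its last target. There are 200 camera calls.

## Task

Set up the table for decanting the red half-bottle: stand the red bottle in the steel coaster, the decanter in the middle of the cork mat, and the candlestick on the table midway between the coaster and the mat, in line with both; the funnel goes on the decanter's mouth, properly seated, and the drawn cork stands on end in the middle of the saucer. Keep the red bottle and the decanter upright all the way and set them down gently rather than letting them fall, and leave the white-wine bottle and the wine glass where they stand.

Things in the scene. Friction and masses are not known exactly. Their poses are not given: they have to be found in the camera images.
- red_bottle: opened red-wine half-bottle: very dark green glass, cream label, dark red foil on neck, open black mouth. Loose, upright, 0.57 to 0.87 kg. Body 60 mm wide to 135 mm up, shoulder to 29 mm wide at 172, then neck 27 to 29 mm wide to the top at 235 mm (grip about 205 up). Origin: centre of underside, z up; round.
- decanter: small clear-glass decanter, loose, upright, 190 mm tall, 0.36 to 0.54 kg: foot 92 mm wide, belly 100 mm at its widest (12 mm up), narrowing to a straight neck 40 mm wide from 115 mm up to the top (grip about 160 up), lip 45 mm, bore 34 mm, open. Origin: centre of underside, z up; round.
- candle: unlit decanting candle in its low brass stick, one loose upright piece, 0.32 kg, 130 mm tall: brass foot 74 mm wide, 8 thick; brass socket 32 mm wide to 46 mm up; cream candle 22 mm wide from there to the top (grip about 105 up). Origin: centre of underside, z up; round.
- funnel: steel decanting funnel, loose, 88 mm tall, 0.11 kg, upright in its dark fixed stand (tube 50 mm wide, 68 tall: lift the funnel straight up 60+). Origin: tip of stem, z up. Stem 16 mm wide, 55 long; then flat flange 58 wide; cone; rim band 60 wide, 72 to 88 up (grip about 82 up). Seated, the flange lies on the decanter's mouth: origin 135 mm above the decanter's.
- cork: drawn cork standing on end on the table, loose: cork-coloured with a wine-red upper end, 24 mm wide, 45 mm tall, 12 g. Origin: centre of underside, z up; round.
- coaster: bottle coaster, fixed: round steel dish 92 mm wide, 86 inside, rim 16 mm high, dark wooden floor 5 mm above the table. Origin: centre of underside, z up. The mat's centre is 260 mm from its centre, along its own x axis (+ or -).
- mat: round cork mat, fixed, flat: 130 mm wide, top 5 mm above the table. Origin: centre of underside, z up.
- saucer: small white china saucer, fixed: 96 mm wide, rim 12 mm high, flat middle 56 mm wide, 4 mm above the table. Origin: centre of underside, z up.
- white_bottle: sealed white-wine half-bottle, stays where it is: straw-yellow glass, gold foil on neck. Loose, upright. Body 60 mm wide to 135 mm up, shoulder to 29 mm wide at 172, then neck 27 to 29 mm wide to the top at 235 mm. Origin: centre of underside, z up; round.
- wine_glass: clear tasting glass beyond the work, stays where it is: 155 mm tall, foot and bowl 64 mm wide. Loose, easily tipped. Origin: centre of underside, z up; round.

How it is judged:
By the outcome, as a careful person would: the job done as asked, in the order asked, and still so for the second after the job is handed in, with the robot touching nothing.
It also fails if it takes over 138 s, if anything falls off the work surface, if the arm or the gripper's body presses on something with over 40 N, if the wrist force passes 120 N, or if a joint passes its speed limit or range.

## Working session

There is one attempt and no reset: what is moved stays moved. The work goes in short steps, each a Python script; the robot and the scene stay as the last script left them, time stands still between calls to the robot, and variables do not carry over. Pictures are saved under pics/ and viewed, about 12 in all and at most 16, crops included, and the job is handed in when it is done.

```bash
ls; mkdir -p pics; python3 - <<'E'
from cell import manip, capture, outline_of
import cv2,numpy as np
names="red_bottle decanter candle funnel cork coaster mat saucer white_bottle wine_glass".split()
for c in("scene","top"):
    p=capture(c); cv2.imwrite(f"pics/{c}0.png",p["color"])
    print(c,p["mtx"].tolist(),np.round(p["world_from_camera"],3).tolist(),[k for k in p])
    for n in names:
        for r in outline_of(p,n)[:2]:
            v,u=np.nonzero(r["region"]); print(n,round(r["score"],2),np.round(r["uv"]),u.min(),u.max(),v.min(),v.max(),len(u))
s=manip.read_state();print(s["time"],s["eef_rot"],s["ee_pos"],s["ft_force"])
E
```

```text
pics
scene [[388.8967156458873, 0.0, 279.02284037120404], [0.0, 388.8967156458873, 207.4047226384092], [0.0, 0.0, 1.0]] [[-0.894, -0.285, 0.345, 0.937], [0.447, -0.553, 0.703, 0.663], [-0.01, 0.783, 0.622, 0.634], [0.0, 0.0, 0.0, 1.0]] ['color', 'mtx', 'world_from_camera', 'shot']
decanter 0.96 [238. 135.] 224 255 92 159 1400
candle 0.56 [401. 232.] 381 413 193 250 992
funnel 0.87 [315. 142.] 303 322 130 149 349
cork 0.78 [442. 288.] 433 450 279 302 294
cork 0.31 [400. 232.] 382 413 193 250 949
coaster 0.91 [259. 198.] 243 277 184 208 715
mat 0.83 [310. 258.] 282 339 239 282 1990
saucer 0.89 [370. 326.] 345 396 303 345 1751
white_bottle 0.57 [284. 116.] 276 294 72 148 1202
white_bottle 0.45 [210. 220.] 198 230 190 259 1430
wine_glass 0.73 [237. 137.] 224 255 93 158 1284
wine_glass 0.61 [212. 222.] 198 231 190 260 1535
top [[474.642681790592, 0.0, 278.5203827790482], [0.0, 474.642681790592, 208.7647076014854], [0.0, 0.0, 1.0]] [[-0.015, 0.998, -0.067, 0.485], [-1.0, -0.017, -0.02, -0.011], [-0.021, 0.067, 0.998, 1.349], [0.0, 0.0, 0.0, 1.0]] ['color', 'mtx', 'world_from_camera', 'shot']
red_bottle 0.94 [285. 252.] 275 297 241 263 436
decanter 0.72 [418. 205.] 399 442 192 225 1111
decanter 0.28 [325. 196.] 308 339 178 209 781
candle 0.96 [219. 275.] 207 231 261 285 489
candle 0.57 [283. 251.] 275 296 241 263 408
funnel 0.97 [357. 268.] 348 371 258 282 445
cork 0.65 [157. 264.] 151 162 258 266 83
cork 0.2 [416. 267.] 396 437 252 276 762
coaster 0.68 [323. 194.] 307 339 178 210 833
mat 0.59 [233. 198.] 210 254 176 221 1627
saucer 0.73 [161. 201.] 145 177 187 219 874
white_bottle 0.66 [415. 264.] 396 437 252 276 771
wine_glass 0.71 [274. 128.] 262 285 115 147 633
1.1 [-1.39038081  0.86871335 -0.86872998] [ 0.25205494 -0.51681395  0.23132394] [ 0.04194679  0.04758159 -0.24385428]
```

View both.

```bash
python3 - <<'E'
import cv2
for c,(y,x,h,w) in dict(scene=(50,180,310,290),top=(100,130,200,330)).items():
    i=cv2.imread(f"pics/{c}0.png")[y:y+h,x:x+w]; s=min(800/w,600/h); cv2.imwrite(f"pics/{c}0z.png",cv2.resize(i,None,fx=s,fy=s,interpolation=2)); print(c,s)
E
```

```text
scene 1.935483870967742
top 2.4242424242424243
```

View pics/scene0z.png

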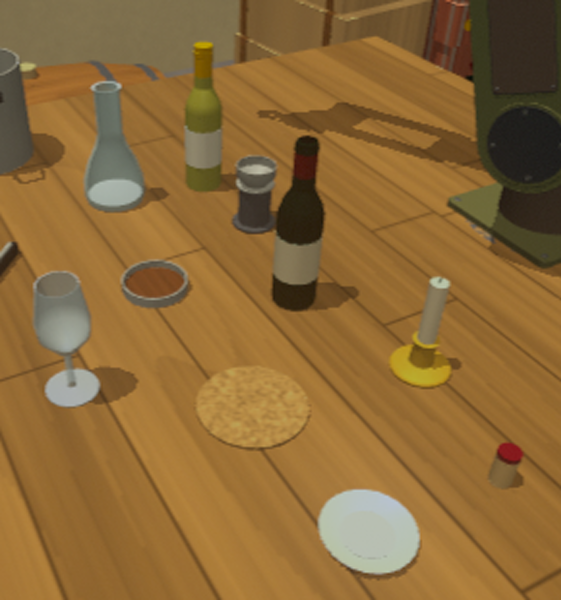

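View pics/top0z.png

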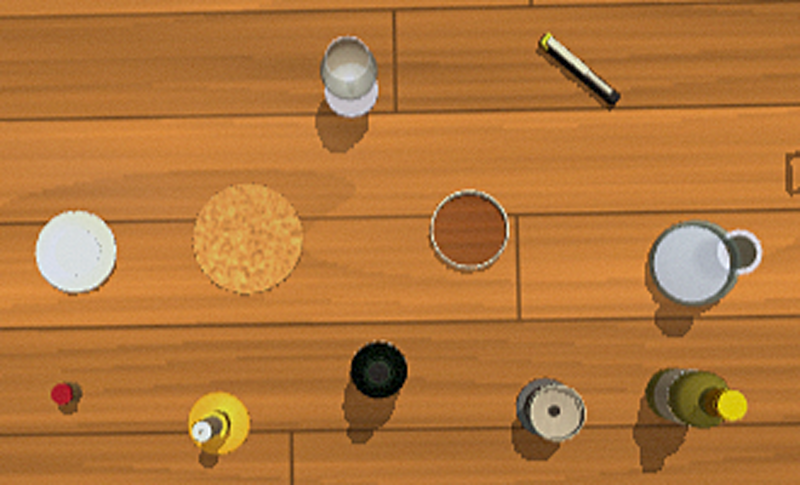

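```bash
cat > h.py <<'E'
from cell import manip, capture, outline_of
import cv2,numpy as np
from scipy.optimize import minimize
from scipy.spatial.transform import Rotation as R
PROF=dict(red_bottle=[(0,30),(135,30),(172,14.5),(235,14)],
 decanter=[(0,46),(12,50),(115,20),(185,20),(186,22.5),(190,22.5)],
 candle=[(0,37),(8,37),(8.1,16),(46,16),(46.1,11),(130,11)],
 cork=[(0,12),(45,12)],coaster=[(0,46),(16,46)],mat=[(0,65),(5,65)],saucer=[(0,32),(12,48)],
 wine_glass=[(0,32),(4,32),(4.1,4),(60,4),(61,20),(100,32),(155,28)],
 # funnel: measured from stand base = 0 ; visible part only
 funnel=[(72,30),(88,30)])
PROF["white_bottle"]=PROF["red_bottle"]
T=np.linspace(0,2*np.pi,40)
def proj(p,P):
    W=np.linalg.inv(p["world_from_camera"]); c=P@W[:3,:3].T+W[:3,3]
    c=c*[1,-1,-1]; q=c@p["mtx"].T; return q[:,:2]/q[:,2:]
S=4
def mask(p,n,x,y,z0=0.):
    m=np.zeros((420*S,560*S),np.uint8); rings=[]
    for z,r in PROF[n]:
        rings.append(proj(p,np.c_[x+r/1e3*np.cos(T),y+r/1e3*np.sin(T),0*T+z/1e3+z0]))
    for a,b in zip(rings,rings[1:]):
        h=cv2.convexHull(np.float32(np.vstack([a,b])))
        cv2.fillConvexPoly(m,np.int32(np.round(((h+.5)*S-.5)*16)),1,shift=4)
    return m
def ray(p,uv,z):
    M=p["world_from_camera"]; d=np.linalg.inv(p["mtx"])@[uv[0],uv[1],1]; d=M[:3,:3]@(d*[1,-1,-1])
    return M[:3,3]+d*(z-M[2,3])/d[2]
def fit(p,n,reg,x0,z0=0.):
    g=cv2.resize(reg.astype(np.uint8),None,fx=S,fy=S,interpolation=0)
    f=lambda q:1-(lambda m:(m&g).sum()/(m|g).sum())(mask(p,n,*q,z0))
    r=minimize(f,x0,method="Nelder-Mead",options=dict(initial_simplex=np.array(x0)+[[0,0],[.015,.0],[0,.015]],xatol=2e-4,fatol=1e-4))
    return r.x,1-r.fun
E
python3 - <<'E'
from h import *
for c in("scene","top"):
    p=capture(c)
    for n in PROF:
        z0=0.013 if n=="funnel" else 0
        for r in outline_of(p,n)[:2]:
            h=(PROF[n][0][0]+PROF[n][-1][0])/2e3+z0
            x,i=fit(p,n,r["region"],ray(p,r["uv"],h)[:2],z0)
            if i>.4: print(c,n,round(r["score"],2),x.round(4),round(i,3))
E
```

```text
scene red_bottle 0.94 [ 0.454 -0.006] 0.942
scene decanter 0.74 [ 0.5695 -0.3679] 0.939
scene candle 0.71 [0.3914 0.1815] 0.865
scene cork 0.88 [0.432  0.3562] 0.937
scene coaster 0.59 [ 0.6137 -0.1097] 0.911
scene mat 0.69 [0.6079 0.1474] 0.943
scene saucer 0.75 [0.5965 0.3494] 0.97
scene wine_glass 0.71 [0.7832 0.0242] 0.832
scene funnel 0.63 [ 0.413  -0.1852] 0.732
scene funnel 0.41 [0.4668 0.2489] 0.572
scene white_bottle 0.83 [ 0.4178 -0.3445] 0.951
top red_bottle 0.83 [ 0.4556 -0.0046] 0.952
top decanter 0.76 [ 0.5712 -0.3685] 0.934
top decanter 0.36 [ 0.4162 -0.3521] 0.645
top candle 0.81 [0.3939 0.1849] 0.924
top cork 0.66 [0.4327 0.3578] 0.903
top coaster 0.96 [ 0.6132 -0.1111] 0.961
top mat 0.75 [0.6087 0.1493] 0.976
top mat 0.48 [0.6116 0.3485] 0.545
top wine_glass 0.96 [0.7821 0.0245] 0.866
top funnel 0.68 [ 0.4068 -0.1949] 0.934
top white_bottle 0.65 [ 0.4194 -0.3399] 0.91
```

```bash
cat >> h.py <<'E'
PROF["funnel"]=[(55,29),(57,29),(57.1,9),(72,30),(88,30)]
def rot(a): # tool down, jaws open along heading a
    x=np.array([np.cos(a),np.sin(a),0]);y=np.array([0,0,-1.]);return R.from_matrix(np.c_[x,y,np.cross(x,y)]).as_rotvec()
def locate(n,z0=0.,cams=("scene","top"),x0=None,imin=.6):
    out=[]
    for c in cams:
        for _ in range(2):
            p=capture(c); best=None
            for r in outline_of(p,n)[:2]:
                h=(PROF[n][0][0]+PROF[n][-1][0])/2e3+z0
                x,i=fit(p,n,r["region"],ray(p,r["uv"],h)[:2],z0)
                if i>imin and (best is None or i>best[1]): best=(x,i)
            if best: print(c,n,best[0].round(4),round(best[1],3)); out.append(best); break
    return np.mean([o[0] for o in out],0) if out else None
E
python3 - <<'E'
from h import *
for n in("funnel","saucer"): print(n,locate(n,.013 if n=="funnel" else 0,imin=.5))
s=manip.read_state(); m=R.from_rotvec(s["eef_rot"]).as_matrix(); print(m.round(3), s["time"],s["qpos"])
pts=dict(red=(.455,-.005,.19),redup=(.455,-.005,.30),coast=(.6135,-.1105,.30),dec=(.57,-.368,.14),decup=(.57,-.368,.42),mat=(.608,.148,.42),candle=(.3925,.183,.09),mid=(.611,.019,.25),fun=(.41,-.19,.08),funup=(.41,-.19,.40),cork=(.432,.357,.014),sauc=(.597,.349,.02))
for a in(-np.pi/2,0,np.pi/2):
    for k,v in pts.items():
        q=manip.solve_ik(v,rot(a)); print(round(a,2),k,None if q is None else np.round(q,2))
E
```

```text
scene funnel [ 0.4075 -0.1942] 0.927
top funnel [ 0.4052 -0.195 ] 0.952
funnel [ 0.40639641 -0.19460919]
scene saucer [0.5972 0.3487] 0.968
top saucer [0.5965 0.3496] 0.958
saucer [0.59685224 0.34915418]
[[ 0.438  0.     0.899]
 [-0.899  0.     0.438]
 [ 0.    -1.     0.   ]] 2.6 [-1.19050514e+00  3.06850027e-01  1.50636864e+00  3.21394781e-06
  1.32837303e+00 -7.34950955e-02]
-1.57 red [-0.1   0.18  1.8   0.    1.16  1.47]
-1.57 redup [-0.1   0.09  1.62  0.    1.43  1.47]
-1.57 coast [-0.25  0.33  1.29  0.    1.52  1.32]
-1.57 dec [-0.64  0.52  1.39  0.    1.23  0.94]
-1.57 decup [-0.64  0.39  0.92  0.    1.83  0.94]
-1.57 mat [0.17 0.3  1.05 0.   1.79 1.74]
-1.57 candle [0.34 0.29 1.98 0.   0.87 1.91]
-1.57 mid [-0.04  0.34  1.4   0.    1.4   1.53]
-1.57 fun [-0.53  0.32  1.96  0.    0.86  1.04]
-1.57 funup [-0.53  0.04  1.43  0.    1.67  1.04]
-1.57 cork [ 0.62  0.53  1.79 -0.    0.82  2.19]
-1.57 sauc [0.47 0.66 1.47 0.   1.01 2.04]
0 red [-0.1   0.18  1.8   0.    1.16 -0.1 ]
0 redup [-0.1   0.09  1.62  0.    1.43 -0.1 ]
0 coast [-0.25  0.33  1.29  0.    1.52 -0.25]
0 dec [-0.64 
[... 244 characters left out ...]
0 funup [-0.53  0.04  1.43  0.    1.67 -0.53]
0 cork [0.62 0.53 1.79 0.   0.82 0.62]
0 sauc [0.47 0.66 1.47 0.   1.01 0.47]
1.57 red [-0.1   0.18  1.8   0.    1.16 -1.67]
1.57 redup [-0.1   0.09  1.62  0.    1.43 -1.67]
1.57 coast [-0.25  0.33  1.29  0.    1.52 -1.82]
1.57 dec [-0.64  0.52  1.39  0.    1.23 -2.21]
1.57 decup [-0.64  0.39  0.92  0.    1.83 -2.21]
1.57 mat [ 0.17  0.3   1.05  0.    1.79 -1.4 ]
1.57 candle [ 0.34  0.29  1.98  0.    0.87 -1.23]
1.57 mid [-0.04  0.34  1.4   0.    1.4  -1.61]
1.57 fun [-0.53  0.32  1.96 -0.    0.86 -2.1 ]
1.57 funup [-0.53  0.04  1.43  0.    1.67 -2.1 ]
1.57 cork [ 0.62  0.53  1.79  0.    0.82 -0.96]
1.57 sauc [ 0.47  0.66  1.47  0.    1.01 -1.1 ]
```

```bash
cat >> h.py <<'E'
R0=rot(0)
def st(tag):
    s=manip.read_state(); print(tag,"t=%.1f w=%.4f f=%s p=%s"%(s["time"],s["width"],np.round(s["ft_force"],1),np.round(s["ee_pos"],4))); return s
def pick(x,y,z,lift,app=.34):
    manip.move_ptp([x,y,app],R0); manip.move_l([x,y,z+.03],v=.25); manip.move_l([x,y,z],v=.08)
    manip.close(); st("closed"); manip.move_l([x,y,z+.02],v=.06); manip.move_l([x,y,lift],v=.2); return st("lifted")
def place(pts,x,y,z,up=.34,df=3.,over=.003):
    for q in pts: manip.move_l(q,v=.22)
    manip.move_l([x,y,z+.03],v=.2); manip.move_l([x,y,z+.004],v=.05)
    manip.wait(.3); f0=st("above")["ft_force"][2]; zz=z+.004
    while zz>z-over:
        zz-=.001; manip.move_l([x,y,zz],v=.02)
        if manip.read_state()["ft_force"][2]-f0>df: break
    manip.wait(.2); st("down")
    manip.ungrasp(); manip.wait(.2); manip.move_l([x,y,z+.03],v=.08); manip.move_l([x,y,up],v=.3); st("released")
E
python3 - <<'E'
from h import *
manip.move_l([.252,-.517,.38],v=.3)
pick(.455,-.0055,.187,.26)
place([[.6135,-.1105,.26]],.6135,-.1105,.192)
E
python3 - <<'E'
from h import *
print(locate("red_bottle",.005)); p=capture("scene"); cv2.imwrite("pics/s1.png",p["color"])
E
```

```text
closed t=7.0 w=0.0270 f=[-2.  -0.1  4.6] p=[ 0.4548 -0.0055  0.1875]
lifted t=7.9 w=0.0265 f=[-1.4 -0.1 -6.6] p=[ 0.4551 -0.0055  0.2598]
above t=10.2 w=0.0271 f=[ 0.   0.7 -5.7] p=[ 0.6137 -0.1106  0.1963]
down t=11.4 w=0.0264 f=[-0.9 -0.1  0.3] p=[ 0.6137 -0.1106  0.1925]
released t=13.3 w=0.0855 f=[-0.1 -0.6 -0.1] p=[ 0.6135 -0.1105  0.3405]
scene red_bottle [ 0.6114 -0.1141] 0.915
[ 0.61136554 -0.11414651]
```

View pics/s1.png

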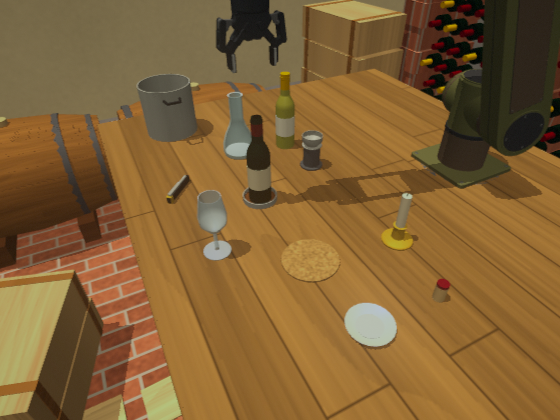

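```bash
python3 - <<'E'
from h import *
pick(.5704,-.3682,.142,.29)
place([[.47,-.12,.29],[.47,.0,.29],[.6083,.1484,.29]],.6083,.1484,.147)
print(locate("decanter",.005)); p=capture("top"); cv2.imwrite("pics/t2.png",p["color"])
E
```

```text
closed t=16.5 w=0.0389 f=[-2.9 -1.5  3.5] p=[ 0.57   -0.3684  0.1426]
lifted t=17.8 w=0.0390 f=[ 0.5  0.7 -5.4] p=[ 0.5696 -0.3676  0.2884]
above t=22.6 w=0.0385 f=[ 0.4 -0.7 -5. ] p=[0.6085 0.1484 0.1513]
down t=23.8 w=0.0386 f=[-2.4 -0.   2.5] p=[0.6084 0.1484 0.1476]
released t=25.7 w=0.0856 f=[-0.   0.3 -1.2] p=[0.6077 0.1483 0.3392]
scene decanter [0.6075 0.1462] 0.942
top decanter [0.6109 0.1461] 0.687
[0.60917126 0.14613946]
```

View pics/t2.png

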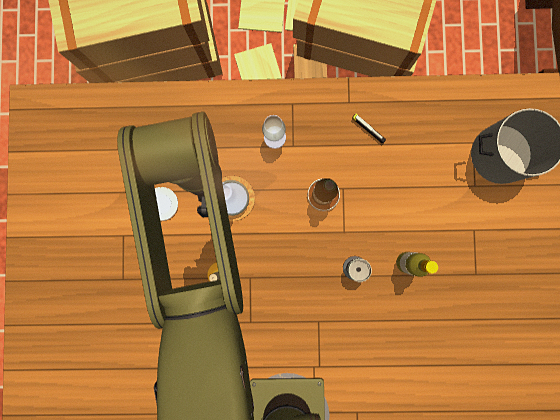

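```bash
python3 - <<'E'
from h import *
pick(.3927,.1833,.087,.15)
place([[.45,.0192,.15],[.6108,.0192,.15]],.6108,.0192,.087,df=2.,over=.002)
manip.move_ptp([.45,-.19,.34],R0)
print(locate("candle"),locate("coaster"),locate("mat"),locate("decanter",.005)); p=capture("scene"); cv2.imwrite("pics/s3.png",p["color"])
st("end")
E
```

```text
closed t=29.0 w=0.0210 f=[-2.2  1.   4.9] p=[0.3924 0.1833 0.0872]
lifted t=29.9 w=0.0202 f=[ 0.3 -0.5 -3.7] p=[0.3932 0.1835 0.1501]
above t=33.0 w=0.0207 f=[ 0.3 -0.4 -3.4] p=[0.611  0.0192 0.0913]
down t=34.2 w=0.0208 f=[-0.6  0.1  0.1] p=[0.611  0.0192 0.0873]
released t=36.4 w=0.0855 f=[-0.2  0.1 -0.6] p=[0.6097 0.0192 0.338 ]
scene candle [0.6111 0.0184] 0.888
top candle [0.6127 0.0211] 0.946
scene decanter [0.607  0.1464] 0.937
top decanter [0.6098 0.1492] 0.958
[0.61191997 0.01974715] None None [0.60841066 0.1478113 ]
end t=38.7 w=0.0854 f=[-0.2  0.1 -0.8] p=[ 0.45 -0.19  0.34]
```

View pics/s3.png

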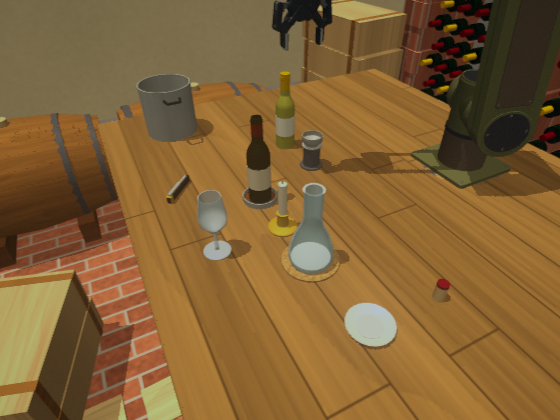

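```bash
python3 - <<'E'
from h import *
pick(.4064,-.1946,.071,.31)
manip.move_l([.45,.12,.31],v=.22); manip.move_l([.6085,.148,.31],v=.22); manip.wait(.3)
print(locate("funnel",.252,cams=("scene",),imin=.3),locate("decanter",.005,cams=("scene",)))
p=capture("scene"); i=p["color"]; cv2.imwrite("pics/s4.png",cv2.resize(i[100:300,220:420],None,fx=3,fy=3,interpolation=2)); st("e")
E
```

```text
closed t=41.0 w=0.0579 f=[-1.7  0.8  8.3] p=[ 0.4067 -0.1948  0.0722]
lifted t=42.8 w=0.0581 f=[ 0.3 -0.2 -1.8] p=[ 0.4056 -0.1941  0.3087]
scene funnel [0.6104 0.1502] 0.702
scene decanter [0.6086 0.1484] 0.933
[0.61039129 0.15023708] [0.60859725 0.14841017]
e t=45.8 w=0.0580 f=[ 0.3 -0.1 -1.2] p=[0.6083 0.148  0.3102]
```

View pics/s4.png

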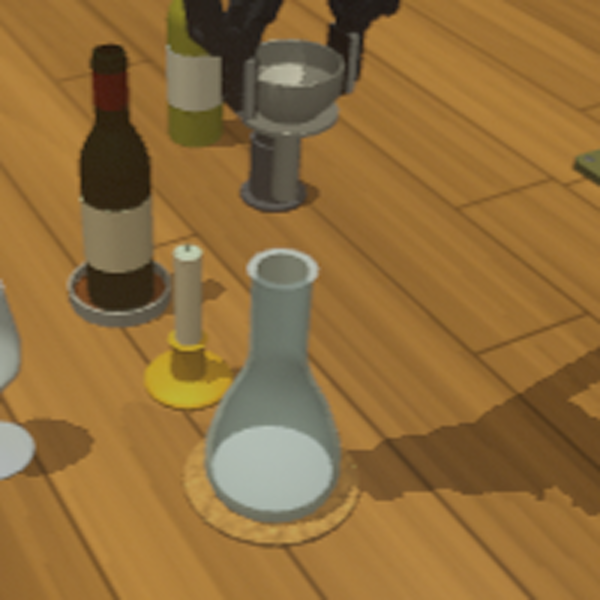

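```bash
python3 - <<'E'
from h import *
place([],.6083,.148,.198,up=.34,df=2.,over=.006)
manip.move_ptp([.45,.30,.34],R0)
print(locate("funnel",.14,imin=.3),locate("decanter",.005))
p=capture("scene"); i=p["color"]; cv2.imwrite("pics/s5.png",cv2.resize(i[100:300,220:420],None,fx=3,fy=3,interpolation=2)); st("e")
E
```

```text
above t=47.3 w=0.0579 f=[-0.4 -0.1 -0.1] p=[0.6085 0.148  0.2023]
down t=48.5 w=0.0582 f=[-2.  -0.4  5.6] p=[0.6085 0.1481 0.1992]
released t=50.2 w=0.0856 f=[ 0.2 -0.3 -1.1] p=[0.6084 0.148  0.3407]
scene funnel [0.611  0.1477] 0.969
top funnel [0.6107 0.1485] 0.96
scene decanter [0.6088 0.1489] 0.83
top decanter [0.6074 0.1488] 0.623
[0.61086823 0.14809504] [0.60811673 0.14884348]
e t=51.5 w=0.0851 f=[ 0.7  0.1 -0.5] p=[0.4505 0.2996 0.3399]
```

View pics/s5.png

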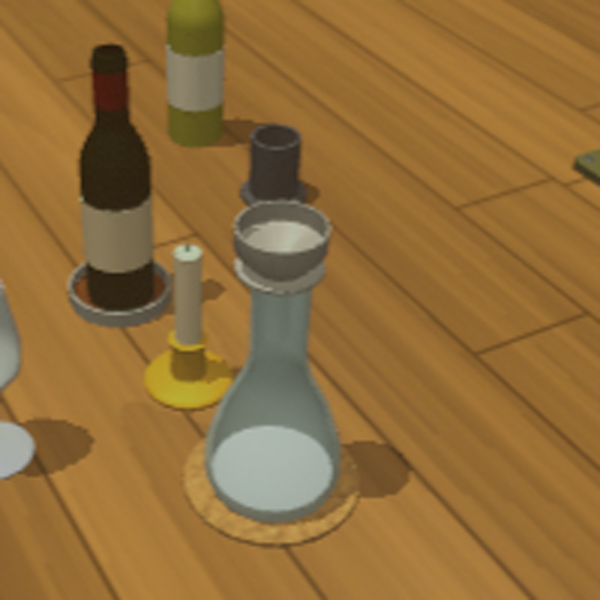

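```bash
python3 - <<'E'
from h import *
pick(.4324,.357,.015,.12)
place([[.5968,.3492,.12]],.5968,.3492,.019,up=.34,df=1.5,over=.001)
manip.move_ptp([.40,.02,.38],R0)
for n,z in(("cork",.004),("saucer",0),("red_bottle",.005),("candle",0),("white_bottle",0),("wine_glass",0),("funnel",.14)): locate(n,z,imin=.5)
p=capture("scene"); i=p["color"]; cv2.imwrite("pics/s6.png",cv2.resize(i[60:360,170:470],None,fx=2,fy=2,interpolation=2)); st("e")
E
```

```text
closed t=54.3 w=0.0227 f=[0.6 0.1 3.6] p=[0.4327 0.3572 0.0155]
lifted t=55.4 w=0.0226 f=[ 0.  -1.   0.1] p=[0.4319 0.3567 0.1195]
above t=57.7 w=0.0220 f=[ 0.3  0.3 -0.3] p=[0.597  0.3493 0.0233]
down t=58.9 w=0.0221 f=[-0.5 -0.7  5.1] p=[0.5969 0.3493 0.0195]
released t=61.4 w=0.0852 f=[-0.7 -0.3 -0.3] p=[0.5959 0.3487 0.3378]
scene cork [0.5985 0.3484] 0.947
top cork [0.5998 0.35  ] 0.899
scene saucer [0.5965 0.3485] 0.809
top saucer [0.5972 0.3498] 0.887
scene red_bottle [ 0.6131 -0.1109] 0.956
top red_bottle [ 0.6168 -0.1086] 0.931
scene candle [0.6121 0.0196] 0.91
top candle [0.6131 0.02  ] 0.931
scene white_bottle [ 0.4181 -0.3446] 0.958
top white_bottle [ 0.4193 -0.3412] 0.958
scene wine_glass [0.7833 0.0242] 0.883
top wine_glass [0.7795 0.0245] 0.839
scene funnel [0.6103 0.1475] 0.966
top funnel [0.6103 0.1482] 0.946
e t=64.3 w=0.0855 f=[-0.1 -0.  -0.4] p=[0.4  0.02 0.38]
```

View pics/s6.png

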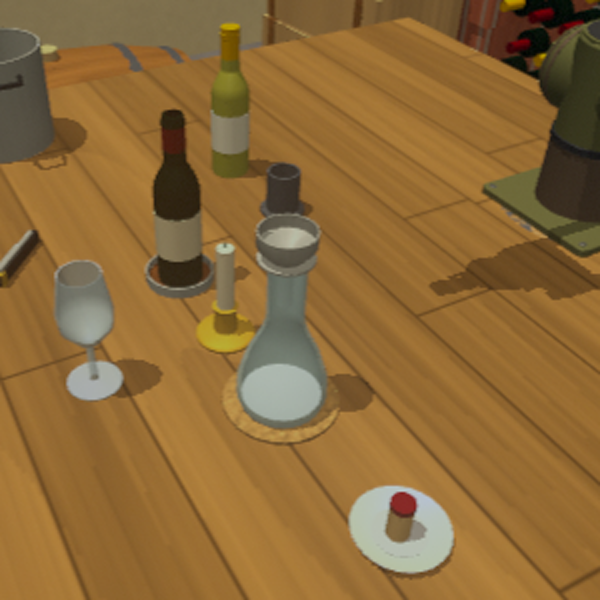

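All five are in place and upright; the white bottle and the glass are where they were, and the arm is clear of everything.

```bash
python3 -c "
from cell import manip
manip.job_done()"
```

```text
the job is handed in; nothing more can be done
```

I set the table as asked, in the order given, and handed the job in at about 64 s of the 138 s allowed. The job hand-in gives no verdict, so the checks below are my own.

| Thing | Where it ended up | How close, from the camera fits |
|---|---|---|
| Red bottle | Standing in the coaster | Within about 1–4 mm of centre |
| Decanter | On the cork mat | Within about 1–2 mm of centre |
| Candlestick | Midway between coaster and mat | Within about 2 mm of the midpoint and the line |
| Funnel | On the decanter's mouth | Looks level, fits the seated height, about 2 mm off the decanter's axis |
| Cork | On end in the saucer | About 2–3 mm from the middle |

The red bottle, decanter, funnel and candlestick were carried upright and lowered in 1 mm steps until the force sensor felt contact; the cork was set down the same way. The red bottle and decanter were set down that way rather than dropped. The white bottle and the wine glass show no change beyond measuring noise (4 mm or less). The highest wrist force I logged was about 8 N; I only sampled it at key moments.

- **Cameras:** the two cameras disagreed by up to 4 mm, mostly on the red bottle, where the coaster rim hides its base.
- **Not re-measured:** after the candlestick was down, a check of the coaster and mat found neither, because they were partly covered. I used their first measurements, which came out 260 mm apart, matching the given spacing.

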